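# Screw the strap eye home with the heel lift bar

### The arm

A 6-joint arm with a two-finger parallel gripper is mounted at the origin on the work surface. World frame = base frame: x ahead of the robot, y to its left, z up, the work surface at z = 0. Lengths are in mm, angles in rad, forces in N, time in s.
With the tool pointing down it reaches from about 275 to 825 mm from the base axis. Payload 5.2 kg.
Tool frame: the origin (TCP) lies at the very end of the fingers, on their centre line; the grasp point (between the pads) lies 19 mm behind it; z points along the fingers, y is the direction in which the jaws open and shut (so a half turn about z gives the same grasp; the last joint's range is limited). The gripper opens to 93 mm and grips with 3 to 60 N. Pads are 15 mm wide; open, the fingers measure 128 mm over their backs; the gripper's body (75 mm by 188 mm) begins 65 mm behind the grasp point.
Start: joints at [-1.533, 0.259, 1.535, -0, 1.348, -0.203], TCP at [131.185, -534.131, 218.653] pointing down, gripper open.
Joint ranges: [-3.14, 3.14], [-0.91, 2.08], [0.19, 2.58], [-1.22, 4.36], [0.22, 2.71], [-3.12, 3.12]. Speed limits (rad/s): [2.57, 2.57, 3.14, 3.14, 3.14, 3.14].

### API

Orientations are given as [roll, pitch, yaw] about the fixed x, y, z axes, in that order (R = Rz(yaw) Ry(pitch) Rx(roll)).
In Python, from bench import robot gives the robot as it stands. The module is installed in compiled form; this text tells all that it offers. Calls block until the motion is done:
- robot.move_ptp(position, orientation): joint-space move of the TCP to a pose.
- robot.move_linear(position, ori=None, speed=150, f_stop=None): straight line of the TCP; ori=None keeps the orientation; speed is the mean speed in mm/s. With f_stop (N) it stops when the force on the tool has changed by that much, and returns True; else False.
- robot.move_j(angles): joint-space move.
- robot.move_gripper(opening): opening from 0.0 (shut) to 1.0 (fully open); the grip force is fixed at half the most; returns when the fingers have stopped.
- robot.sleep(seconds).
- robot.inverse_kinematics(position, orientation): joint angles nearest the present ones, or None.
- robot.get_image(name): name is "side" or "top" or "wrist"; returns a dict with "img" (384x512x3 uint8, blue, green, red), "fovy" (degrees; the focal length in pixels is half the picture's height over the tangent of half this angle, whatever the lens; pixels are square), "cx", "cy" (the principal point, pixels), "eye" and "orientation" of the camera in the world. Camera axes: x right, y down, z forward; pixel columns grow to the right and rows downward; lengths in mm; the calibration is good to about 2 mm. A picture is of the moment at which its call begins. There is no depth.
A pose or a line that the arm cannot do raises robot.MotionError and nothing moves.
- robot.hand_in(): hands the job in, once; it reports no verdict.
Readings, each from a call of its own:
- robot.current_t(): time.
- robot.current_qpos(): joint angles.
- robot.current_joint_vel(): joint speeds.
- robot.current_joint_efforts(): joint torques, N m.
- robot.current_tcp_pos(): TCP position.
- robot.current_eef_rot(): TCP orientation.
- robot.current_contact_force(): force on the tool from outside, world axes, zero at the start.
- robot.current_ft_torque(): the same for the moment, N m.
- robot.current_gripper_width(): opening from 0.0 (shut) to 1.0 (fully open).
Only numpy, scipy, OpenCV 4.12 (cv2) and the standard library are available. Lean on these libraries where they do the work, as an engineer would, in place of code of your own. Each camera call takes 0.05 s, during which the arm holds its last target. There are 200 camera calls.

### The job

The closed screw eye on the anchor block is not fully home. Slide the aluminium heel lift bar from its wooden rest through the eye's loop and use it to turn the eye clockwise (seen from above) until it comes to its stop, with the hole facing squarely across the block and the loop in line with the block's long side. Then let go, leaving the bar in the loop; do not turn the open screw hook on the other block.

Things in the scene. Friction and masses are not known exactly. Their poses are not given: they have to be found in the camera images.
- eye (a joint): Angle (rad) of the closed steel screw eye about its upright shank, growing clockwise seen from above. Starts at 0 to 0.4; at 1.0 it meets a firm stop (home). Friction about 0.14 N m; stays where left, does not rise or sink. Stands mid-block on a fixed pine block 90 x 110 x 18 mm; at 1.0 the hole faces squarely across the block, the loop in line with the 110 mm side.
- eye_hole (a point): Centre of the closed eye's hole, 60 mm above the bench; x axis along the hole (level), z up, turning with the eye. The loop is a thick upright ring, 30 mm inside, 46 outside, 18 deep. The bar has 8 mm play all round when straight; swung about the eye's axis it turns some 35 degrees freely before it bears on both rims and carries the eye along. Room for the bar on the side towards the robot.
- bar_mid (a point): Middle of the straight round aluminium heel lift bar, 14 mm thick, 180 mm long, 70 g, a thin dark band near each end; x axis along the bar. Lies level, centre 35 mm above the bench, pointing roughly away from the robot, in a low fixed wooden rest that holds it 60 mm either side of the middle (cheeks 36 mm high, 50 wide). Free at the middle, over a base 8 mm thick. Lift straight up.
- hook_tip (a point): Tip of the open steel screw hook that stands mid-block on the other, equal pine block: 60 mm above the bench, 19 mm from the hook's upright shank axis, top of the hook 83 mm above the bench. The hook can turn too; leave it as it is.
Things that resemble listed ones, but are neither listed nor needed, are in the scene too. Of the things shaped like the part that bears bar_mid, the aluminium one is meant.

How it is judged (in metres and radians):
On the way, in this order (a step that is already met when the one before it is completed fails the run):
1. the bar is through the loop, at least 15 mm of it past the hole's centre (x of eye_hole in the frame of bar_mid between -0.075 and 0.075 m and y of eye_hole in the frame of bar_mid between -0.015 and 0.015 m and z of eye_hole in the frame of bar_mid between -0.015 and 0.015 m), for 0.1 s.
2. with the bar in the loop the eye is turned home, within 10 degrees of its stop (all of step 1 and value of joint eye above 0.83 rad), for 0.2 s.
At the end, for the whole second after the job is handed in: The eye stands within 10 degrees of its stop (joint above 0.83 rad), the released bar lies at rest in the loop (the bar's axis within 15 mm of the hole's centre, at least 15 mm of the bar past it), and the open hook has not been turned (all of step 2 and linear speed of bar below 0.02 m/s); the robot touches nothing.
It fails at once if the open hook is turned (its tip moves more than 6 mm) (distance of hook_tip from where it was at the start of the episode above 0.006 m).
It also fails if it takes over 50 s, if anything falls off the work surface, if the arm or the gripper's body presses on something with over 40 N, if the wrist force passes 120 N, or if a joint passes its speed limit or range.

## Working session

There is one attempt and no reset: what is moved stays moved. The work goes in short steps, each a Python script; the robot and the scene stay as the last script left them, time stands still between calls to the robot, and variables do not carry over. Pictures are saved under pics/ and viewed, about 8 in all and at most 12, crops included, and the job is handed in when it is done.

```bash
mkdir -p pics
cat > h.py <<'E'
import numpy as np, cv2, json
from scipy.spatial.transform import Rotation as R
from bench import robot
def cam(name, save=None):
    d=robot.get_image(name)
    if save: cv2.imwrite('pics/'+save,d['img'])
    return d
def Rm(o):
    o=np.array(o,float)
    return o if o.shape==(3,3) else R.from_euler('xyz',o).as_matrix()
def ray(d,u,v):
    f=d['img'].shape[0]/2/np.tan(np.radians(d['fovy'])/2)
    return np.array(d['eye'],float), Rm(d['orientation'])@np.array([(u-d['cx'])/f,(v-d['cy'])/f,1])
def onz(d,u,v,z):
    e,r=ray(d,u,v); return e+r*(z-e[2])/r[2]
def proj(d,p):
    f=d['img'].shape[0]/2/np.tan(np.radians(d['fovy'])/2)
    c=Rm(d['orientation']).T@(np.array(p,float)-d['eye']); return c[:2]/c[2]*f+[d['cx'],d['cy']]
E
python3 - <<'E'
from h import *
ims=[]
for n in ('top','side'):
    d=cam(n,n+'0.png'); print(n,d['fovy'],d['cx'],d['cy'],d['eye'],d['orientation'])
    ims.append(d['img'])
print(robot.current_t())
E
```

```text
top 45.57659717973155 251.56297689150523 183.48358929778783 [ 305.08187197  -96.85466988 1184.35032157] [-3.01575085 -0.01330446 -1.57458286]
side 43.98780478586954 257.02288646220137 188.59237897780858 [  138.32514207 -1054.03403391   647.63049003] [-2.10640333 -0.00665493 -0.32882085]
0.1
```

View pics/top0.png

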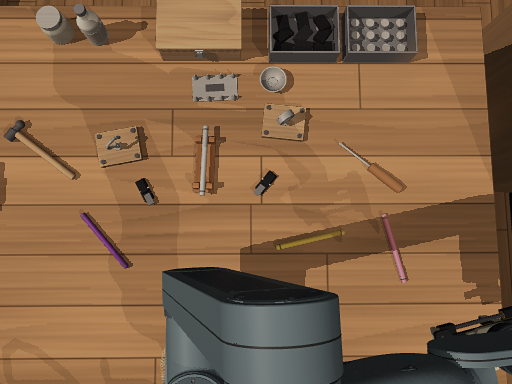

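View pics/side0.png

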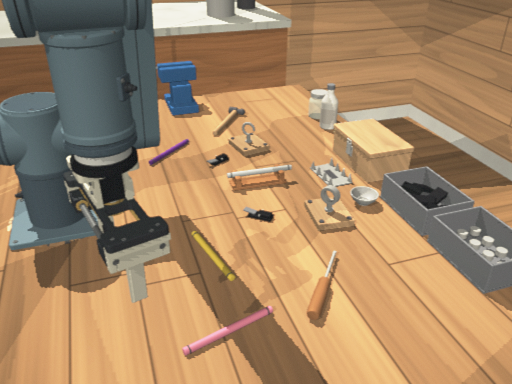

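The top view shows the bar in its rest at (204,160), with one block at (120,146) and the other at (285,121). In the side view the blocks are at (249,140) and (330,207). I'll zoom in to tell the closed eye from the hook.

Run:
```python
from h import *
t=cv2.imread('pics/top0.png'); s=cv2.imread('pics/side0.png')
z=lambda im,x,y,w=66,h=50:cv2.resize(im[y-h//2:y+h//2,x-w//2:x+w//2],(396,300),interpolation=cv2.INTER_CUBIC)
cv2.imwrite('pics/zoom.png',np.vstack([np.hstack([z(t,120,146),z(t,285,121)]),np.hstack([z(s,249,138),z(s,330,207)])]))
d=robot.get_image('top')
for n,u,v,zz in [('blkL',120,146,18),('blkR',285,121,18),('bar far',205.5,127,42),('bar near',203,194,42),('barmid',204.5,160,35)]: print(n,onz(d,u,v,zz).round(1))
hsv=cv2.cvtColor(t,cv2.COLOR_BGR2HSV)
m=((hsv[...,1]<50)&(hsv[...,2]>110)).astype(np.uint8); mm=np.zeros_like(m); mm[115:205,185:225]=m[115:205,185:225]
n,l,st,c=cv2.connectedComponentsWithStats(mm); 
for i in range(1,n):
    if st[i,4]>30: print(st[i],c[i],cv2.minAreaRect(np.argwhere(l==i)[:,::-1].astype(np.float32)))
```

```text
blkL [551.1 227.4  18. ]
blkR [ 617.5 -201.2   18. ]
bar far [595.3   4.6  42. ]
bar near [423.2   9.3  42. ]
barmid [511.   7.  35.]
[200 126   7  69 286] [203.14335664 160.61888112] ((203.2557373046875, 160.01312255859375), (4.3532538414001465, 68.2180404663086), 2.935673475265503)
```

View pics/zoom.png

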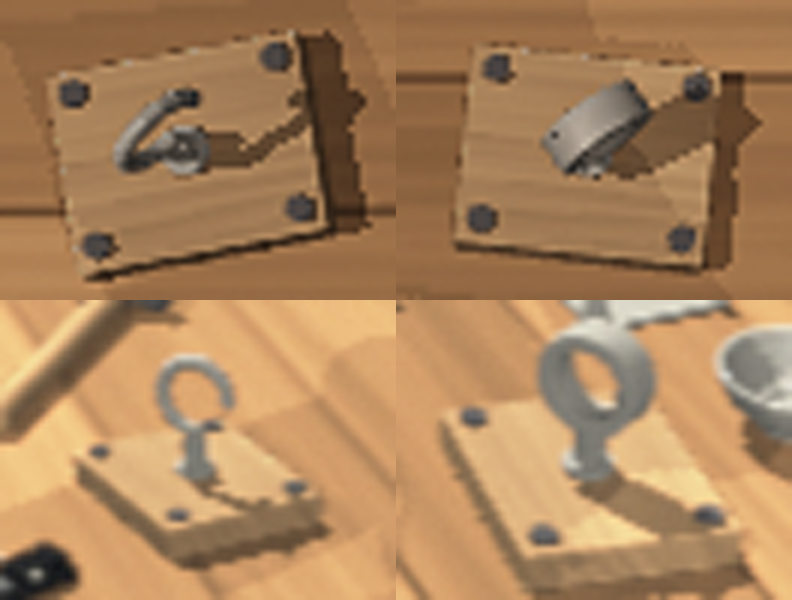

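The right block (top 285,121) carries the closed eye and the left one carries the open hook, so the eye is near (617,-201). The hole's axis reads about +33° and its home about −5°. Next I'll move over the bar and look with the wrist camera.

Run:
```python
from h import *
print(robot.current_eef_rot())
for y in (0,np.pi):
  for p,a in [((470,9,200),0),((511,7,16),0),((560,-220,41),.6),((560,-220,41),0),((580,-160,41),-.8)]:
    q=robot.inverse_kinematics(p,[np.pi,0,y+a]); print(y>0,a,None if q is None else np.round(q,2))
def best(p,a):
  return [np.pi,0,a]
robot.move_ptp((440,8,260),[np.pi,0,0])
d=cam('wrist','w1.png'); print(d['eye'],d['orientation'],d['fovy'],robot.current_tcp_pos(),robot.current_t())
np.save('w1.npy',d,allow_pickle=True)
```

```text
[-3.14023537e+00 -2.87595506e-04  2.40812405e-01]
False 0 [-0.22  0.13  1.75 -0.    1.27  1.35]
False 0 [-0.2   0.42  1.87 -0.    0.85  1.37]
False 0.6 [-0.56  0.52  1.62 -0.    1.01  0.41]
False 0 [-0.56  0.52  1.62 -0.    1.01  1.01]
False -0.8 [-0.45  0.52  1.62 -0.    1.01  1.92]
True 0 [-0.22  0.13  1.75  0.    1.27 -1.79]
True 0 [-0.2   0.42  1.87  0.    0.85 -1.78]
True 0.6 [-0.56  0.52  1.62  0.    1.01 -2.73]
True 0 [-0.56  0.52  1.62  0.    1.01 -2.13]
True -0.8 [-0.45  0.52  1.62  0.    1.01 -1.23]
[519.72516996   7.16725244 426.49096943] [ 2.85449877e+00  6.57396420e-06 -1.57138086e+00] 63.49062153954644 [440.13861785   7.29523174 259.90386969] 2.4333
```

View pics/w1.png

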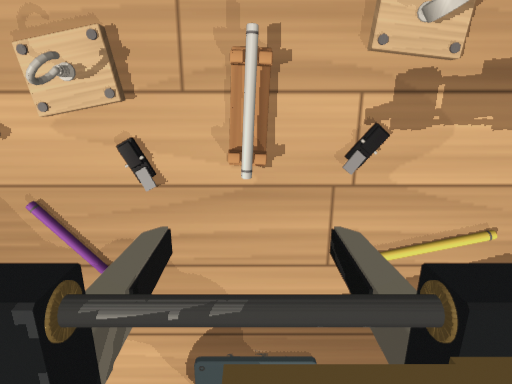

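The bar runs from (252,25) to (247,178), and the rest's free middle spans rows 64–152, about ±50 mm. I'll measure the bar by mask, then go over the eye for a view before picking.

Run:
```python
from h import *
d=np.load('w1.npy',allow_pickle=True).item()
hsv=cv2.cvtColor(d['img'],cv2.COLOR_BGR2HSV)
m=((hsv[...,1]<45)&(hsv[...,2]>90)).astype(np.uint8); mm=np.zeros_like(m); mm[15:190,235:265]=m[15:190,235:265]
ys,xs=np.nonzero(mm); print(ys.min(),ys.max(),len(ys))
mid=[(r,(xs[ys==r].min()+xs[ys==r].max()+1)/2,np.ptp(xs[ys==r])+1) for r in range(ys.min(),ys.max()+1) if (ys==r).any()]
mid=np.array(mid); mid=mid[mid[:,2]>7]
k=np.polyfit(mid[:,0],mid[:,1],1); print(k,np.median(mid[:,2]))
P=lambda r:onz(d,np.polyval(k,r),r,37)
a,b=P(ys.max()+1),P(ys.min()); v=b-a
print('near',a.round(1),'far',b.round(1),'len',np.linalg.norm(v).round(1),'yaw',np.arctan2(v[1],v[0]).round(4),'mid',((a+b)/2).round(1))
robot.move_ptp((520,-205,190),[np.pi,0,0])
d=cam('wrist','w2.png'); np.save('w2.npy',d,allow_pickle=True); print(d['eye'],d['orientation'],robot.current_t())
```

```text
23 178 1664
[-4.00395936e-02  2.53468784e+02] 11.0
near [421.8  12.8  37. ] far [603.1   4.9  37. ] len 181.4 yaw -0.0434 mid [512.5   8.9  37. ]
[ 599.40042998 -204.4535876   356.88422563] [ 2.85462366e+00  9.63580252e-04 -1.57060656e+00] 3.425
```

View pics/w2.png

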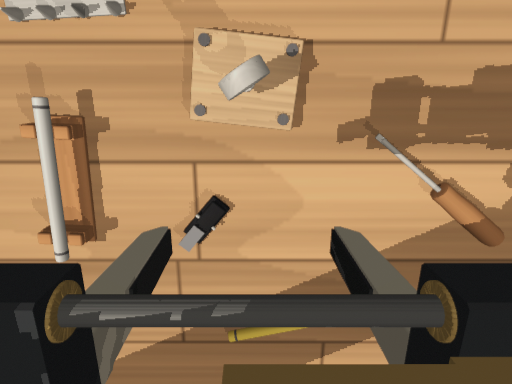

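Run:
```python
from h import *
d=np.load('w2.npy',allow_pickle=True).item()
S=[onz(d,*p,20)[:2] for p in [(204,40),(292,49),(284,119),(200,110)]]
c=np.mean(S,0); l=(S[1]-S[0]+S[2]-S[3])/2; w=(S[0]-S[3]+S[1]-S[2])/2
print('screws',np.round(S,1).tolist(),'c',c.round(1),'L',np.linalg.norm(l),np.linalg.norm(w),'home hole yaw',np.arctan2(w[1],w[0]),np.arctan2(l[0],-l[1]))
hsv=cv2.cvtColor(d['img'],cv2.COLOR_BGR2HSV)
m=np.zeros(hsv.shape[:2],np.uint8); s=np.s_[50:105,212:278]; m[s]=((hsv[s][...,1]<60)&(hsv[s][...,2]>70))
n,lb,st,cc=cv2.connectedComponentsWithStats(m); i=1+np.argmax(st[1:,4]); print(st[i],cc[i])
r=cv2.minAreaRect(np.argwhere(lb==i)[:,::-1].astype(np.float32)); print(r)
bp=cv2.boxPoints(r); W=np.array([onz(d,*p,76)[:2] for p in bp]); print(W.round(1).tolist(),W.mean(0))
e1,e2=W[1]-W[0],W[2]-W[1]; 
if np.linalg.norm(e1)<np.linalg.norm(e2): e1,e2=e2,e1
print('ring len',np.linalg.norm(e1),'depth',np.linalg.norm(e2),'ring dir deg',np.degrees(np.arctan2(*e1[::-1])))
print(onz(d,*r[0],60),onz(d,*r[0],83))
cv2.imwrite('pics/ring.png',cv2.resize(np.hstack([d['img'][s],cv2.cvtColor(m[s]*255,cv2.COLOR_GRAY2BGR)]),None,fx=6,fy=6))
```

```text
screws [[656.4, -158.0], [648.3, -245.4], [580.2, -239.5], [589.4, -151.0]] c [ 618.6 -198.4] L 88.36216712951804 67.82334128676872 home hole yaw -0.09544163713197408 -0.09843511088966957
[ 218   55   52   45 1184] [243.53716216  76.98648649]
((244.03378295898438, 77.54731750488281), (26.039470672607422, 51.497703552246094), 54.462318420410156)
[[614.3, -174.2], [637.9, -209.8], [621.3, -222.8], [596.9, -186.8]] [ 617.59142404 -198.39723574]
ring len 42.73302320126968 depth 20.999617906658326 ring dir deg -56.565497090372936
[ 618.87246754 -198.23522428   60.        ] [ 617.36394393 -198.71696883   83.        ]
```

The checks agree:
- **Bar:** 181 mm long, mid (512.5, 8.9), yaw −0.043.
- **Eye:** axis at (618.3, −198.4), hole yaw 0.58.
- **Home:** yaw −0.097, so the joint is at about 0.32, inside the given range.

I'll grip the bar 35 mm behind its middle, so the middle can end up in the loop and balance there.

```bash
cat >> h.py <<'E'
EYE=np.array([618.3,-198.4])
def pose(dist,yaw,z):   # grip at dist mm before the eye along bar yaw; z = TCP height
    return [*(EYE-dist*np.array([np.cos(yaw),np.sin(yaw)])),z],[np.pi,0,yaw]
E
python3 - <<'E'
from h import *
a=-0.0434; g=np.array([512.5,8.9])-35*np.array([np.cos(a),np.sin(a)])
robot.move_ptp((*g,90),[np.pi,0,a])
print(robot.move_linear((*g,16),speed=100,f_stop=15),robot.current_tcp_pos())
robot.move_gripper(0.0); print(robot.current_gripper_width()*93)
robot.move_linear((*g,140),speed=100); print(robot.current_contact_force(),robot.current_gripper_width()*93)
p,o=pose(175,0.5,140); robot.move_ptp(p,o)
robot.move_linear(pose(175,0.5,41)[0],speed=100)
print(robot.current_tcp_pos(),robot.current_t())
w=cam('wrist'); s=cam('side'); t=cam('top')
np.save('w3.npy',w,allow_pickle=True);np.save('s3.npy',s,allow_pickle=True);np.save('t3.npy',t,allow_pickle=True)
cv2.imwrite('pics/c3.png',np.hstack([w['img'][:, 60:460],cv2.resize(s['img'][120:320,200:400],(384,384))]))
E
```

```text
False [478.07105492  10.08812815  16.38793378]
13.08477638962456
[ 0.50006959 -0.64773967 -1.50080034] 12.79854964781048
[ 465.18066702 -282.61282286   41.6098086 ] 10.15
```

View pics/c3.png

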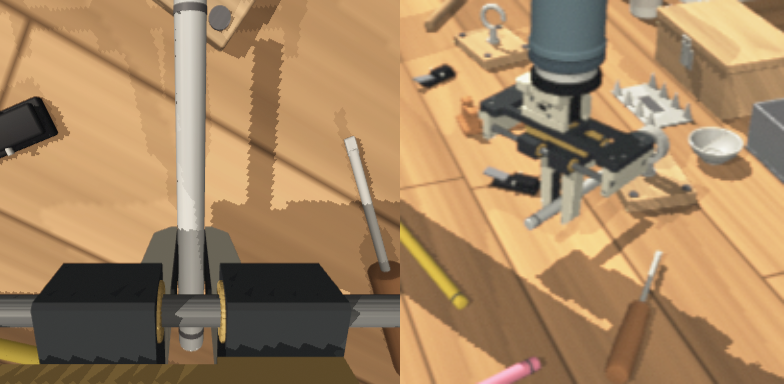

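The bar is held and aimed at the eye's block, with its front band at (190,5) of the crop and its rear tip at (190,350). I'll check slip and tilt from the bands, comparing against the picture taken while the bar lay in the rest.

Run:
```python
from h import *
w1=np.load('w1.npy',allow_pickle=True).item(); w3=np.load('w3.npy',allow_pickle=True).item()
g=cv2.cvtColor(w1['img'],cv2.COLOR_BGR2GRAY); k=[-0.04004,253.469]
print('w1',[(r,int(g[r,int(np.polyval(k,r))])) for r in list(range(22,40))+list(range(163,182))])
g=cv2.cvtColor(w3['img'],cv2.COLOR_BGR2GRAY); h=cv2.cvtColor(w3['img'],cv2.COLOR_BGR2HSV)
print('w3',[(r,int(g[r,250])) for r in list(range(0,16))+list(range(325,360))])
for r in (15,60,120,180,220):
    x=np.nonzero(h[r,200:300,1]<45)[0]; x=x[(x>20)&(x<80)]+200; print(r,x.min(),x.max()+1,onz(w3,(x.min()+x.max()+1)/2,r,60).round(1))
```

```text
w1 [(22, 142), (23, 195), (24, 213), (25, 215), (26, 214), (27, 214), (28, 214), (29, 214), (30, 164), (31, 118), (32, 111), (33, 182), (34, 207), (35, 210), (36, 210), (37, 216), (38, 216), (39, 216), (163, 213), (164, 213), (165, 213), (166, 212), (167, 212), (168, 212), (169, 211), (170, 162), (171, 118), (172, 139), (173, 201), (174, 209), (175, 209), (176, 208), (177, 207), (178, 206), (179, 182), (180, 174), (181, 174)]
w3 [(0, 211), (1, 179), (2, 125), (3, 108), (4, 108), (5, 108), (6, 108), (7, 107), (8, 108), (9, 108), (10, 201), (11, 211), (12, 212), (13, 211), (14, 212), (15, 212), (325, 99), (326, 93), (327, 140), (328, 156), (329, 158), (330, 158), (331, 158), (332, 159), (333, 158), (334, 122), (335, 82), (336, 74), (337, 74), (338, 74), (339, 115), (340, 152), (341, 158), (342, 158), (343, 158), (344, 157), (345, 158), (346, 158), (347, 157), (348, 158), (349, 158), (350, 200), (351, 144), (352, 107), (353, 107), (354, 106), (355, 107), (356, 106), (357, 107), (358, 106), (359, 108)]
15 234 280 [ 566.9 -230.6   60. ]
60 235 266 [ 550.  -236.7   60. ]
120 236 265 [ 527.2 -249.2   60. ]
180 237 265 [ 502.1 -263.2   60. ]
220 237 264 [ 483.4 -273.1   60. ]
```

Run:
```python
from h import *
w1=np.load('w1.npy',allow_pickle=True).item(); w3=np.load('w3.npy',allow_pickle=True).item()
L=np.linalg.norm(onz(w1,252.2,31.3,42)-onz(w1,246.6,171,42)); print('bands apart',L)
tcp=np.array(robot.current_tcp_pos())
u=np.array([np.cos(.5),np.sin(.5)])
for z in (63,67,71): print(z,'front',(onz(w3,250,6,z)[:2]-tcp[:2])@u,'rear',[((onz(w3,250,336.5,zz)[:2]-tcp[:2])@u).round(1) for zz in (57,61,65,67,71,75)])
# insert with a guard
hit=robot.move_linear(pose(38,0.5,41)[0],speed=60,f_stop=6)
p=np.array(robot.current_tcp_pos()); print(hit,p,np.linalg.norm(p[:2]-EYE),robot.current_contact_force(),robot.current_gripper_width()*93,robot.current_t())
w=cam('wrist'); s=cam('side'); np.save('w4.npy',w,allow_pickle=True)
c=proj(s,(*EYE,60)).astype(int); x,y=c
cv2.imwrite('pics/c4.png',np.hstack([w['img'][:,60:460],cv2.resize(s['img'][y-50:y+50,x-50:x+50],(384,384),interpolation=cv2.INTER_CUBIC)]))
```

```text
bands apart 160.25679455858108
63 front 116.90706442505359 rear [np.float64(-54.1), np.float64(-50.5), np.float64(-47.0), np.float64(-45.2), np.float64(-41.7), np.float64(-38.2)]
67 front 115.8737912121594 rear [np.float64(-54.1), np.float64(-50.5), np.float64(-47.0), np.float64(-45.2), np.float64(-41.7), np.float64(-38.2)]
71 front 114.8405179992651 rear [np.float64(-54.1), np.float64(-50.5), np.float64(-47.0), np.float64(-45.2), np.float64(-41.7), np.float64(-38.2)]
False [ 584.79285699 -216.75263914   41.00355079] 38.20403115177155 [-0.3342059  -0.33892007 -0.39693979] 12.845606166853186 12.7333
```

View pics/c4.png

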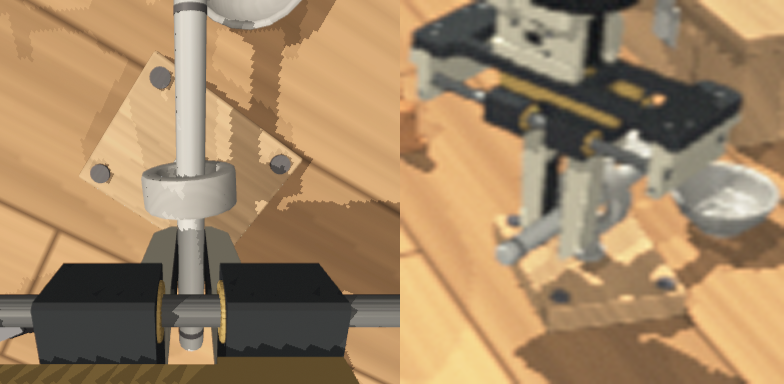

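The bar is level and through the loop, with the ring around it at about (190,190), and the insertion met no contact. Now I'll swing it clockwise about the eye's axis, watching the moment.

Run:
```python
from h import *
T=lambda:np.array(robot.current_ft_torque())
for y in list(np.arange(.4,-.55,-.1))+list(np.arange(-.55,-.86,-.03)):
    p,o=pose(38,y,41); hit=robot.move_linear(p,o,speed=50,f_stop=25)
    F=np.array(robot.current_contact_force()); print(round(y,2),hit,robot.current_eef_rot()[2].round(3),F.round(1),T().round(2),round(robot.current_t(),1))
    if hit or np.linalg.norm(F[:2])>18: break
w=cam('wrist'); np.save('w5.npy',w,allow_pickle=True); cv2.imwrite('pics/c5.png',w['img'])
```

```text
0.4 False 0.403 [ 0.3 -0.1 -0.9] [-0.07  0.02  0.  ] 13.1
0.3 False 0.305 [-0.4 -0.6 -0.9] [0.01 0.02 0.03] 13.3
0.2 False 0.205 [ 1.1  0.4 -1.1] [-0.    0.01 -0.03] 13.6
0.1 False 0.106 [ 0.7  0.4 -0.8] [ 0.02 -0.    0.02] 13.8
0.0 False 0.006 [-0.7 -0.8 -0.9] [-0.    0.02  0.02] 14.1
-0.1 False -0.094 [ 0.4  1.1 -1.3] [ 0.17 -0.06  0.02] 14.3
-0.2 False -0.194 [-0.2  0.4 -0.5] [ 0.15 -0.07  0.15] 14.6
-0.3 False -0.294 [ 0.2  1.  -0.2] [ 0.15 -0.02  0.12] 14.8
-0.4 False -0.394 [-0.4  0.3 -0.3] [0.16 0.02 0.09] 15.1
-0.5 False -0.494 [-0.5 -0.2 -1.2] [0.15 0.   0.12] 15.3
-0.55 False -0.546 [-0.4  0.2  0.5] [0.04 0.03 0.11] 15.6
-0.58 False -0.578 [-0.6 -0.3 -1. ] [0.06 0.14 0.09] 15.8
-0.61 False -0.608 [-1.   0.  -0.3] [0.02 0.11 0.04] 16.1
-0.64 False -0.639 [-2.   0.3 -0.8] [0.01 0.18 0.14] 16.3
-0.67 False -0.669 [-1.2 -0.3 -0.5] [0.07 0.22 0.08] 16.6
-0.7 False -0.699 [-1.9 -0.3  0.5] [-0.02  0.21  0.04] 16.8
-0.73 False -0.729 [-1.6 -0.2 -0. ] [0.01 0.23 0.13] 17.1
-0.76 False -0.759 [-1.9  0.5 -0.7] [0.05 0.29 0.08] 17.3
-0.79 False -0.789 [-1.9  0.5 -0. ] [0.07 0.31 0.02] 17.6
-0.82 False -0.819 [-1.1 -0.4  0.7] [-0.07  0.47  0.07] 17.8
-0.85 False -0.849 [-4.8 -2.6  0. ] [-0.32  0.7   0.16] 18.1
```

View pics/c5.png

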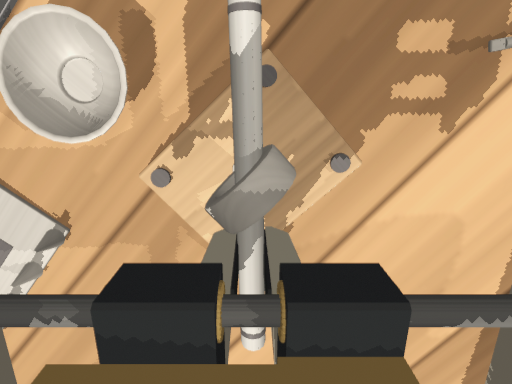

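The ring now runs from about (210,220) to (292,160), and the block's long side from (161,177) to (268,75). I'll measure the ring's direction from the picture before deciding on more push.

```bash
cat >> h.py <<'E'
def ringyaw(d,z=76):
    """ring top patch: mask round the projected loop, cut off the bar by keeping lateral edges"""
    hsv=cv2.cvtColor(d['img'],cv2.COLOR_BGR2HSV); u,v=proj(d,(*EYE,80)).astype(int)
    m=np.zeros(hsv.shape[:2],np.uint8); s=np.s_[v-60:v+60,u-60:u+60]
    m[s]=(hsv[s][...,1]<60)&(hsv[s][...,2]>60)
    return m,(u,v)
E
python3 - <<'E'
from h import *
d=np.load('w5.npy',allow_pickle=True).item()
S=[onz(d,*p,20)[:2] for p in [(161,177),(268,75),(340,162)]]
l=S[1]-S[0]; w=S[1]-S[2]; print(np.linalg.norm(l),np.linalg.norm(w),'long dir deg',np.degrees(np.arctan2(l[1],l[0])),np.degrees(np.arctan2(w[1],w[0])))
m,c=ringyaw(d); print(c)
m2=cv2.morphologyEx(m,cv2.MORPH_OPEN,cv2.getStructuringElement(cv2.MORPH_ELLIPSE,(33,33)))
r=cv2.minAreaRect(np.argwhere(m2>0)[:,::-1].astype(np.float32)); print(r)
v=d['img'].copy(); v[m2>0]=v[m2>0]//2+[0,0,120]
cv2.imwrite('pics/c6.png',cv2.resize(v[120:250,170:330],None,fx=4,fy=4,interpolation=cv2.INTER_CUBIC))
E
```

```text
88.45474479553128 67.22216058929709 long dir deg -96.38160981098747 -6.687100426893655
(np.int64(250), np.int64(199))
((249.93116760253906, 189.54116821289062), (63.2729606628418, 96.39801025390625), 32.55000305175781)
```

View pics/c6.png

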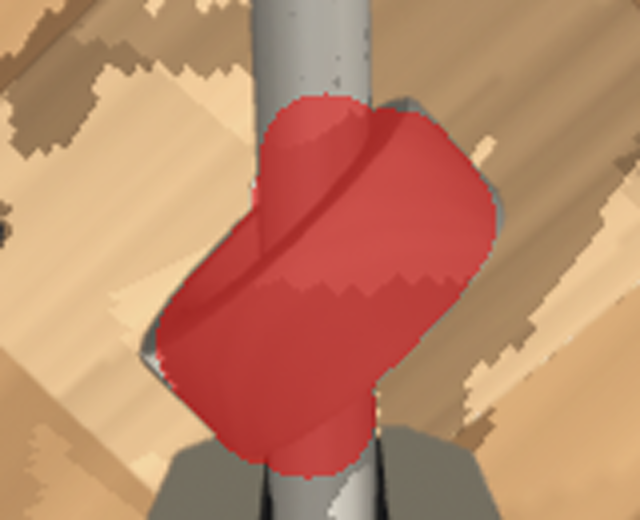

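Run:
```python
from h import *
d=np.load('w5.npy',allow_pickle=True).item()
P=lambda x,y,z:onz(d,170+x/4,120+y/4,z)[:2]
ang=lambda a,b:np.degrees(np.arctan2(*(b-a)[::-1]))
for z in (60,70): 
    a,b=P(192,405,z),P(452,145,z); print(z,np.linalg.norm(b-a),ang(a,b),(a+b)/2,'short',ang(P(240,450,z),P(145,350,z)),ang(P(495,190,z),P(410,100,z)),np.linalg.norm(P(145,350,z)-P(240,450,z)))
a,b=onz(d,246.5,0,60),onz(d,251,330,60); print('bar yaw',np.arctan2(*(a-b)[1::-1]))
```

```text
60 46.368276726745016 -92.49682237691023 [ 617.89341945 -197.11861585] short -8.029835656935903 -4.599356478360018 17.96678335960809
70 43.223231898832125 -92.49682237691036 [ 619.78254564 -199.30417312] short -8.029835656935923 -4.599356478360022 16.748141152731016
bar yaw -0.8366341488571258
```

The ring is within 0–4° of the block's long direction and the moment is rising, so the eye is at or next to its stop. I'll push slightly more under guard, back off, set the bar down on the loop, release it and rise.

Run:
```python
from h import *
F=lambda:np.array(robot.current_contact_force()).round(1)
for y in (-.88,-.91):
    p,o=pose(38,y,41); hit=robot.move_linear(p,o,speed=20,f_stop=20); print(y,hit,F(),np.round(robot.current_ft_torque(),2))
    if hit or np.linalg.norm(F()[:2])>15: break
p,o=pose(38,-.74,41); robot.move_linear(p,o,speed=30); print(F())
hit=robot.move_linear(pose(38,-.74,32)[0],speed=15,f_stop=3); z=robot.current_tcp_pos()[2]; print('down',hit,z,F())
robot.move_gripper(0.45); robot.sleep(.3)
p=np.array(robot.current_tcp_pos()); robot.move_linear(p+[0,0,130],speed=100)
q=np.array(robot.current_tcp_pos()); back=q-[60*np.cos(-.74),60*np.sin(-.74),0]; robot.move_linear(back,speed=150)
print(robot.current_t(),F())
w=cam('wrist'); s=cam('side'); t=cam('top'); np.save('w7.npy',w,allow_pickle=True)
x,y=proj(s,(*EYE,60)).astype(int); X,Y=proj(t,(*EYE,60)).astype(int)
z=lambda i,x,y:cv2.resize(i[max(y-40,0):y+40,x-40:x+40],(288,288),interpolation=cv2.INTER_CUBIC)
cv2.imwrite('pics/c7.png',np.hstack([cv2.copyMakeBorder(w['img'],0,192,0,0,cv2.BORDER_CONSTANT),np.vstack([z(s['img'],x,y),z(t['img'],X,Y)])]))
```

```text
-0.88 False [-6.4 -3.2  0.6] [-0.48  1.    0.28]
-0.91 False [-7.6 -4.7  1.2] [-0.72  1.17  0.46]
[ 0.7 -0.6  0.1]
down True 35.78977637295015 [ 0.5 -0.5  1.3]
22.3917 [0.5 0.5 0.4]
```

View pics/c7.png

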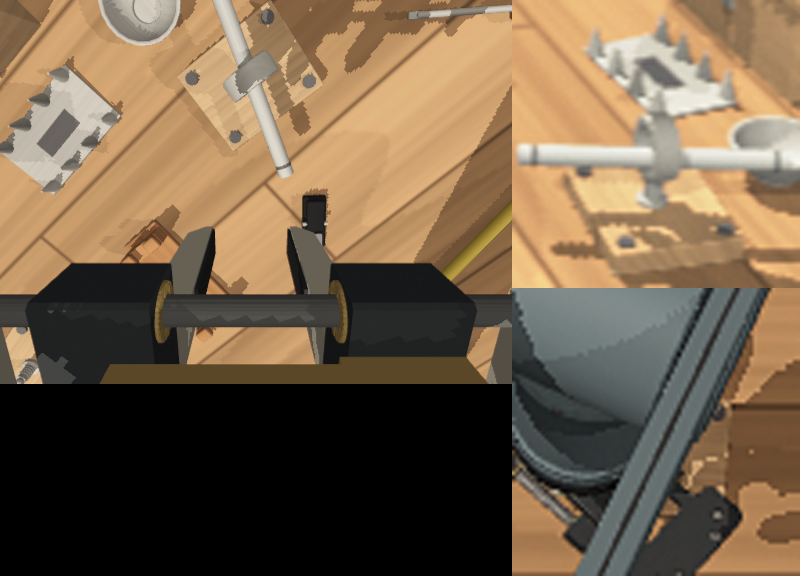

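The bar lies level in the loop, about half out on each side, and the fingers are clear. I'll measure the eye's angle once more on this picture.

Run:
```python
from h import *
d=np.load('w7.npy',allow_pickle=True).item()
S=[onz(d,*p,20)[:2] for p in [(192,78),(267,17),(309,80),(236,136)]]
l=S[1]-S[0]+S[2]-S[3]; print('long',np.linalg.norm(l)/2,np.degrees(np.arctan2(l[1],l[0])),np.mean(S,0))
hsv=cv2.cvtColor(d['img'],cv2.COLOR_BGR2HSV)
s=np.s_[40:110,210:290]; m=np.zeros(hsv.shape[:2],np.uint8); m[s]=(hsv[s][...,1]<60)&(hsv[s][...,2]>60)
m=cv2.morphologyEx(m,cv2.MORPH_OPEN,cv2.getStructuringElement(cv2.MORPH_ELLIPSE,(21,21)))
r=cv2.minAreaRect(np.argwhere(m>0)[:,::-1].astype(np.float32)); W=np.array([onz(d,*p,70)[:2] for p in cv2.boxPoints(r)])
for e in (W[1]-W[0],W[2]-W[1]): print('ring',np.linalg.norm(e).round(1),np.degrees(np.arctan2(*e[::-1])).round(1))
a,b=onz(d,218,0,54),onz(d,287,172,60); print('bar near end',b,'from eye',np.linalg.norm(b[:2]-EYE))
cv2.imwrite('pics/c8.png',cv2.resize(d['img'][s],None,fx=7,fy=7,interpolation=cv2.INTER_CUBIC))
```

```text
long 87.15903152482139 -95.72851608879115 [ 618.64427261 -198.42385634]
ring 42.1 -82.6
ring 24.6 -167.7
bar near end [ 537.08640624 -168.11429808   60.        ] from eye 86.67682246401738
```

View pics/c8.png

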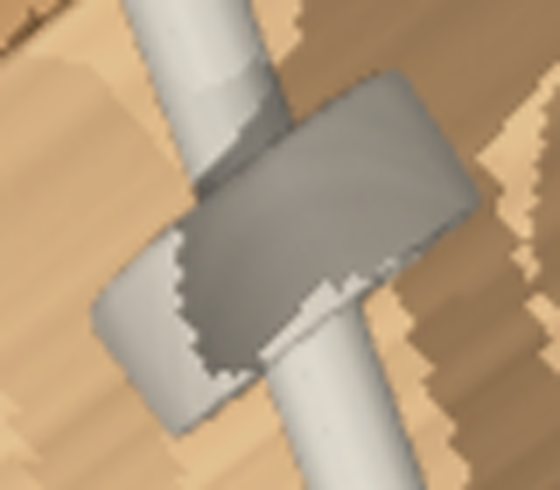

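Run:
```python
from h import *
d=np.load('w7.npy',allow_pickle=True).item()
P=lambda x,y,z=62:onz(d,210+x/7,40+y/7,z)[:2]
ang=lambda a,b:np.degrees(np.arctan2(*(b-a)[::-1]))
a,b=P(136,372),P(437,135); print(np.linalg.norm(b-a),ang(a,b),(a+b)/2)
print('short',ang(P(180,435),P(92,310)),ang(P(478,200),P(395,70)))
for z in (60,83):
    pass
print(ang(P(180,435),P(478,200)),ang(P(92,310),P(395,70)))
```

```text
43.66084696164229 -95.86512279509476 [ 618.36572447 -198.12935614]
short -6.642657245590531 -7.0160435660963865
-95.49402701583114 -96.0261509982419
```

The loop's direction is −95.9° and the block's long side is −95.7°, so the eye is home. Handing in.

```bash
python3 -c "
from h import *
print(robot.current_t(),np.linalg.norm(robot.current_contact_force()),np.abs(robot.current_joint_vel()).max()); robot.hand_in()"
```

```text
22.5417 0.9074574598899439 0.002854189620748288
the job is handed in; nothing more can be done
```

The eye is turned home and the bar is released in its loop. I handed the job in at 22.5 s of the 50 s; no verdict was reported.

I gripped the aluminium bar 35 mm behind its middle, lifted it and slid it through the closed eye with no contact. I then swung it clockwise until the load rose at the stop, to about 9 N. After backing off, I lowered the bar onto the loop, let go and moved clear.

**Last checks:**
- **Eye:** the loop measures −95.9° against −95.7° for the block's long side, so it is home within measuring error.
- **Bar:** it lies level in the loop, its near end about 87 mm from the eye's axis, so it is nearly centred.
- **Arm:** it stands still and clear, and the force reading is under 1 N, which is noise level.

**Checks that disagreed or were not made:**
- While still pushing, one reading put the loop 3–4° short of home.
- An automatic rectangle fit on the last picture was 13° off, probably because the mask included some of the bar. I used the loop's corners, picked by hand, instead.
- I did not measure the open hook again at the end. The arm never worked near it after passing high over the bar.

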